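Shut and secure the wedding-ring compartment in the hall organiser

TASK

Put the wedding rings away: in the organiser's open drawer, first fold the ring compartment's lid over and press it down until it is fully home, flush with the deck around it, then turn the brass turnbutton to lie straight across the lid's edge, and then push the drawer fully shut. Do it in that order and leave everything else in the hall as it stands.

Things in the scene. Friction and masses are not known exactly. Their poses are not given: they have to be found in the camera images.
- organiser: light ash key organiser, a fixed case 200 deep (x) x 340 wide (y) x 102 mm high with one drawer; on its top ledge, over 40 mm behind the front edge, stand bystanders; at the ledge's back a hook rail 277 mm high with two keys. Origin: centre of underside; x from front to back (front face at x = -100 mm), y to the left seen from the robot, z up. The drawer slides along x.
- drawer_front (a point): centre of the drawer front board's outer face, 47 mm above the table; moves with the drawer. Board 304 wide, 14 thick, 12 to 82 mm high; a dark pull, 130 wide, stands 18 mm out at 49 to 63 mm high. In the drawer an ash deck 58 mm high surrounds the square ring compartment and its lid; left of the lid's hinge is an open tray.
- ring_drawer (a joint): how far the drawer is open, in m: 0 is shut, front board flush with the case; it starts well open. It slides stiffly (about 3 N) and stays where it is left.
- lid_hinge (a point): middle of the lid's hinge line, on the lid's upper face, 58 mm above the table, 81 mm behind the drawer's front face and 50 mm left of the drawer's middle. The line runs along the organiser's x. Axes turn with the lid: y away from its free edge, z out of its upper face.
- lid_edge (a point): middle of the lid's free edge, on its upper (outer) face, 109 mm from the hinge. The lid is a darker board, 98 (along the hinge) x 108 x 10 mm; open, it stands at the left of the compartment, outer face to the left; shut, its upper face is flush with the deck at 58 mm, free edge to the right.
- ring_lid (a joint): opening angle of the lid, rad: 0 is fully home, flush with the deck; 1.57 stands upright. The hinge is stiff: the lid stays at any angle and does not fall shut; the last bit takes about 4 to 6 N of downward push near the free edge.
- button_pivot (a point): pivot of the brass turnbutton, at mid height of its bar, 66 mm above the table, on the deck right of the lid, 21 mm beyond the shut lid's free edge and 100 mm behind the drawer's front face. The bar is 13 wide, 59.5 to 73.5 mm above the table, and reaches 42 mm from the pivot on its long side, 12 mm on the other.
- button_tip (a point): end of the turnbutton's long side, at mid height, 42 mm from the pivot
- turnbutton (a joint): angle of the turnbutton, rad: 0 points to the drawer's front (lid free), growing clockwise seen from above; 1.57 (its stop) points left, straight across the lid's free edge. Turns lightly and stays.
- tealight_holder: amber glass tealight holder, 68 across, 55 mm high, on the ledge; origin: centre of underside
- coin_tray: black plastic coin tray, 70 x 90 x 18 mm, on the ledge; origin: centre of underside
- lint_roller: lint roller, paper roll 48 across and 100 mm long with blue handle, 187 mm overall along its y, lying on the ledge at the back; origin: underside, near where handle and roll meet
- padlock: brass padlock with steel shackle lying on the table right of the organiser, 77 x 45 x 22 mm; origin: centre of the underside of its brass block
- room_spray: green glass bottle, 48 across, 130 mm high, on the table left of the organiser; origin: centre of underside
- bud_vase: small white ceramic cup-shaped vase, 60 across, 100 mm high, on the table right of the organiser; origin: centre of underside

How it is judged (in metres and radians):
On the way, in this order (a step that is already met when the one before it is completed fails the run):
1. the lid is folded over and pressed fully home (value of joint ring_lid below 0.035 rad), for 0.2 s.
2. the turnbutton lies across the lid's edge, with the lid still home (value of joint ring_lid below 0.035 rad and value of joint turnbutton above 1.25 rad), for 0.2 s.
3. the drawer is shut, with the lid still home and the turnbutton across it (all of step 2 and value of joint ring_drawer below 0.006 m), for 0.2 s.
At the end, for the whole second after the job is handed in: lid within 0.035 rad of flush (under 4 mm proud at its free edge), turnbutton turned to at least 1.25 rad (within 18 degrees of straight across), drawer within 6 mm of fully shut; all stay so after the robot lets go (all of step 3); the robot touches nothing.
It fails at once if the tealight holder, coin tray or lint roller on the ledge is moved by more than 20 mm or tipped (distance of any of tealight_holder, coin_tray, lint_roller from where it was at the start of the episode above 0.02 m or angle between any of tealight_holder, coin_tray, lint_roller's own z axis and vertical above 0.3 rad).
It fails at once if the padlock, bottle or vase on the table is moved by more than 20 mm or tipped (distance of any of padlock, room_spray, bud_vase from where it was at the start of the episode above 0.02 m or angle between any of padlock, room_spray, bud_vase's own z axis and vertical above 0.3 rad).
It also fails if it takes over 54 s, if anything falls off the work surface, if the arm or the gripper's body presses on something with over 40 N, if the wrist force passes 120 N, or if a joint passes its speed limit or range.

ROBOT

A 7-joint arm with a two-finger parallel gripper is mounted at the origin on the work surface. World frame = base frame: x ahead of the robot, y to its left, z up, the work surface at z = 0. Lengths are in mm, angles in rad, forces in N, time in s.
With the tool pointing down it reaches from about 350 to 900 mm from the base axis. Payload 8.1 kg.
Tool frame: the origin (TCP) lies between the finger pads; the fingertips stand 11 mm ahead of it and the grasp point (between the pads) lies 8 mm behind it; z points along the fingers, y is the line along which they close (so a half turn about z gives the same grasp; the last joint's range is limited). The gripper opens to 85 mm and grips with 20 to 120 N. Pads are 22 mm wide; open, the fingers measure 114 mm over their backs; the gripper's body (76 mm by 85 mm) begins 54 mm behind the grasp point. The pads swing forward as they close: fully open they stand 13 mm farther back than shut.
Start: joints at [-1.26, 0.434, 0.025, 1.573, -0.012, 1.134, -0.075], TCP at [251.335, 572.251, 242.323] pointing down, gripper open.
Joint ranges: [-2.62, 2.62], [-0.44, 2.09], [-1.27, 1.32], [0.08, 2.57], [-1.32, 4.46], [0.12, 2], [-2.74, 2.74]. Speed limits (rad/s): [2.22, 2.22, 3.01, 3.01, 3.14, 3.14, 3.14].

INTERFACE

Orientations are given as a rotation vector (axis times angle).
In Python, from workcell import robot gives the robot as it stands.
- The arm moves only by the tool move_arm, never from a script. Its arguments are lists of equal length, an entry for each row: "xyz": the shift along the tool's x, y, z in cm, a list of three; "rotation": the turn, a rotation vector about the tool's x, y, z in rad, a list of three; "hand": the opening, from 0 (shut) to 1 (fully open). A call has exactly 8 rows; each row is the pose to reach, as a shift and turn from the pose commanded when the call began, along the tool's axes at that moment; what a row does not reach only later rows make up. A row lasts 1/8 s, in which the tool goes at most 62.5 mm and 10.7 degrees, less where a joint would pass 70% of its speed; a pose out of reach is approached as far as the arm can. A call with a gripper value outside its range is refused whole. The fingers move at their own pace and stop on an object; "force" is the grip in N (left out, the last holds). Time passes only in rows, so rows that repeat a pose let the fingers close, or fill a call up. It gives the time, the measured TCP pose, the force, the opening and the grip force at its end, in the units of the state.
- robot.observe(): the state, without advancing time (a new reading comes with each control period).
- robot.read_camera(name): name is "scene" or "top" or "wrist"; returns (picture, depth): 400x640x3 uint8, red, green, blue; 400x640 float32, mm along the optical axis (not along the pixel's ray), 0 where there is no reading.
- robot.camera_model(name): a dict with "vertical_fov" (degrees; the focal length in pixels is half the picture's height over the tangent of half this angle, whatever the lens; pixels are square), "cx", "cy" (the principal point, pixels), "extrinsics" (4x4, takes a point from world to camera coordinates). Camera axes: x right, y down, z forward; pixel columns grow to the right and rows downward; lengths in mm; the calibration is good to about 2 mm. The wrist camera is an equidistant fisheye: a pixel r from the principal point sees the ray r / f radians off the axis. A picture is of the moment at which its call begins: read the wrist's pose just before it. camera_model takes no time and is no camera call; for the wrist camera it gives the pose at the moment of the call.
- robot.finish_job(): hands the job in; it is judged then, once.
The state is a dict: "time_s": time; "joint_positions": joint angles; "qd": joint speeds; "joint_efforts": joint torques, N m; "tcp_pos": TCP position; "tool_rot": TCP orientation; "force": force on the tool from outside, world axes, zero at the start; "torque": the same for the moment, N m; "width": opening from 0.0 (shut) to 1.0 (fully open); "grasp_force": force on a finger pad.
Only numpy, scipy, OpenCV 4.12 (cv2) and the standard library are available. Lean on these libraries where they do the work, as an engineer would, in place of code of your own. Each camera call takes 0.05 s, during which the arm holds its last target. There are 200 camera calls.

## Working session

There is one attempt and no reset: what is moved stays moved. The work goes in short steps, Python scripts to look and compute and a tool call to move; the robot and the scene stay as the last step left them, time stands still between calls to the robot, and variables do not carry over. Pictures are saved under pics/ and viewed, at most 10 in all, crops included, and the job is handed in when it is done.

Besides the shell and the picture viewer there is one more tool, called after "Request:" as name(argument=value, ...) on one line, values as JSON. move_arm: Moves the arm, as the interface text tells. Its arguments: {"type":"object","properties":{"xyz":{"type":"array","items":{"type":"array","items":{"type":"number"}}},"rotation":{"type":"array","items":{"type":"array","items":{"type":"number"}}},"hand":{"type":"array","items":{"type":"number"}},"force":{"type":"number"}},"required":["xyz","rotation","hand"]}

```bash
ls; mkdir -p pics; cat > h.py <<'E'
import numpy as np, cv2
from workcell import robot
from scipy.spatial.transform import Rotation as R
def snap(n,fn=None):
    m=robot.camera_model(n); p,d=robot.read_camera(n)
    if fn: cv2.imwrite('pics/'+fn,p[:,:,::-1])
    np.savez('/tmp/'+n+'.npz',p=p,d=d,E=m['extrinsics'],c=[m['cx'],m['cy']],v=m['vertical_fov'])
    return p,d,m
def world(n):
    z=np.load('/tmp/'+n+'.npz'); p,d=z['p'],z['d']; f=200/np.tan(np.radians(z['v']/2))
    u,v=np.meshgrid(np.arange(640),np.arange(400))
    c=np.stack([(u-z['c'][0])/f*d,(v-z['c'][1])/f*d,d],-1)
    E=z['E']; W=(c-E[:3,3])@E[:3,:3]; W[d==0]=np.nan
    return p,W
def st():
    s=robot.observe(); print(s['time_s'],np.round(s['tcp_pos'],1),np.round(s['tool_rot'],3),np.round(s['force'],1),s['width']); print(np.round(R.from_rotvec(s['tool_rot']).as_matrix(),3)); return s
E
python3 - <<'E'
from h import *
st()
a,_,_=snap('scene','s.png'); b,_,_=snap('top','t.png')
for n in('scene','top'):
    m=robot.camera_model(n); E=np.array(m['extrinsics']); print(n,-E[:3,:3].T@E[:3,3], m['vertical_fov'])
E
```

```text
pics
0.0 [251.1 571.8 241.5] [-6.450e-01 -3.074e+00  3.000e-03] [-0.1 -0.4 -0.6] 1.0016542229853893
[[-0.916  0.402 -0.001]
 [ 0.402  0.916 -0.002]
 [-0.    -0.002 -1.   ]]
scene [1335.39643039  471.28091549 1167.96130388] 45.04383993347389
top [ 476.51615694   17.18467959 1221.49540135] 52.59009176178635
```

View pics/s.png

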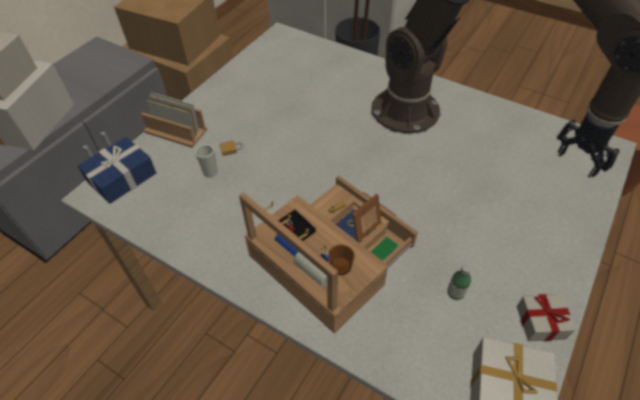

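View pics/t.png

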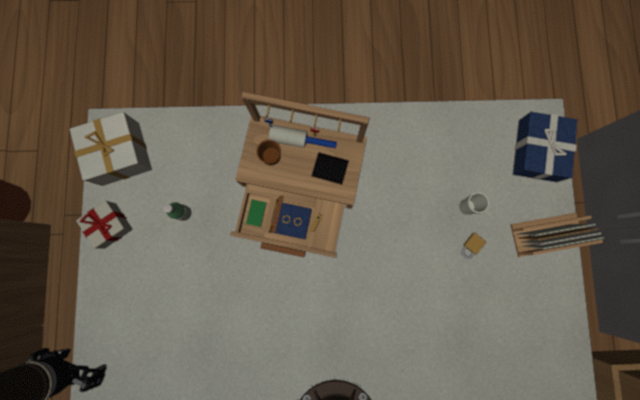

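The top view (up = +x, left = +y) shows the organiser slightly yawed, case front at about (237,185)-(350,205). The drawer front runs about (233,234)-(337,254), the lid stands upright near (277,218) and the button is near (317,220).

```bash
python3 - <<'E'
from h import *
p,W=world('top')
# front board top: z~82, in region
z=W[...,2]
u,v=np.meshgrid(np.arange(640),np.arange(400))
reg=(u>225)&(u<345)&(v>195)&(v<262)
m=reg&(abs(z-82)<5)
def line(P):
    (vx,vy,x0,y0)=cv2.fitLine(P.astype(np.float32),cv2.DIST_HUBER,0,.01,.01).ravel(); return vx,vy,x0,y0
P=W[m]; print(m.sum())
# ledge
m2=(abs(z-102)<6)&(u>225)&(u<375)&(v>110)&(v<215)
L=W[m2][:,:2].astype(np.float32); r=cv2.minAreaRect(L); print('ledge',r, cv2.boxPoints(r))
th=None
for name,mm in(('82',m),):
    r=cv2.minAreaRect(P[:,:2].astype(np.float32)); print(name,r,cv2.boxPoints(r))
m3=reg&(abs(z-58)<4); print('deck z',np.nanmedian(z[m3]))
# brass button colour: 
h=cv2.cvtColor(p,cv2.COLOR_RGB2HSV)
b=reg&(h[...,1]>130)&(h[...,0]>12)&(h[...,0]<35)&(u>305)
print('brass',b.sum(),np.c_[u[b],v[b],W[b].round()][:60])
c=cv2.resize(p[100:270,220:380],None,fx=5,fy=5,interpolation=cv2.INTER_CUBIC)[:600 ,:800]
c=cv2.resize(p[175:265,225:365],None,fx=5.7,fy=5.7,interpolation=cv2.INTER_CUBIC)
cv2.imwrite('pics/tc.png',c[:,:,::-1])
E
```

```text
549
ledge ((717.0980834960938, 85.8070297241211), (340.74334716796875, 262.4489440917969), 76.37760925292969) [[ 549.4388    -48.865692]
 [ 804.5048   -110.67818 ]
 [ 884.7574    220.47975 ]
 [ 629.69135   282.29224 ]]
82 ((576.0169067382812, 118.86177825927734), (303.2489013671875, 152.5995330810547), 76.73125457763672) [[466.95337  -11.202713]
 [615.4791   -46.227173]
 [685.08044  248.92627 ]
 [536.5547   283.95074 ]]
deck z 58.046762921385366
brass 75 [[318. 214. 590.  35.  76.]
 [319. 214. 590.  32.  72.]
 [320. 214. 591.  29.  69.]
 [317. 215. 587.  38.  75.]
 [318. 215. 587.  35.  74.]
 [319. 215. 587.  32.  77.]
 [320. 215. 587.  29.  73.]
 [316. 216. 584.  41.  77.]
 [319. 216. 584.  32.  79.]
 [320. 216. 584.  29.  77.]
 [321. 216. 584.  27.  75.]
 [315. 217. 582.  44.  75.]
 [316. 217. 582.  41.  70.]
 [320. 217. 581.  29.  78.]
 [315. 218. 579.  44.  75.]
 [316. 218. 579.  41.  73.]
 [320. 218. 578.  30.  76.]
 [315. 219. 576.  44.  71.]
 [316. 219. 576.  41.  75.]
 [317. 219. 576.  38.  73.]
 [318. 219. 576.  35.  76.]
 [319. 219. 576.  32.  73.]
 [320. 219. 576.  30.  77
[... 339 characters left out ...]
 [316. 222. 568.  41.  73.]
 [317. 222. 568.  38.  70.]
 [318. 222. 567.  35.  75.]
 [313. 223. 565.  50.  72.]
 [314. 223. 565.  47.  75.]
 [315. 223. 565.  44.  72.]
 [316. 223. 564.  41.  78.]
 [317. 223. 565.  38.  74.]
 [313. 224. 562.  50.  77.]
 [314. 224. 562.  47.  70.]
 [315. 224. 562.  44.  78.]
 [316. 224. 562.  41.  76.]
 [317. 224. 562.  38.  72.]
 [312. 225. 559.  53.  74.]
 [313. 225. 559.  50.  75.]
 [314. 225. 559.  47.  72.]
 [315. 225. 559.  44.  73.]
 [316. 225. 559.  41.  72.]
 [312. 226. 557.  53.  71.]
 [313. 226. 557.  50.  70.]
 [314. 226. 557.  47.  68.]
 [315. 226. 556.  44.  72.]
 [311. 227. 554.  56.  74.]
 [312. 227. 554.  53.  74.]
 [313. 227. 554.  50.  74.]]
```

View pics/tc.png

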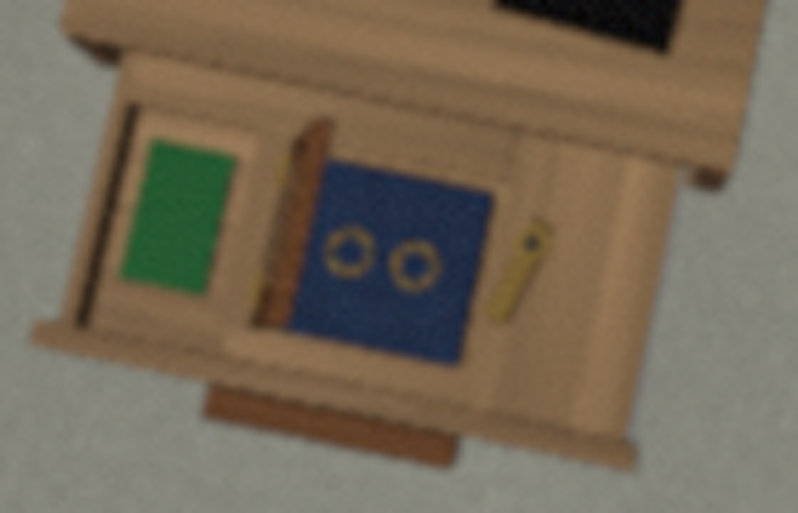

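The crop shows the board edge along (35,335)-(635,460), the lid upright at about (305,220), and the button pivot at (532,242) with its tip at (500,315), so it is slightly turned already. I'll define a drawer frame and measure the lid angle.

```bash
cat >> h.py <<'E'
D=np.array([501.75,136.4]); a=-0.2335
ex=np.array([np.cos(a),np.sin(a)]); ey=np.array([-np.sin(a),np.cos(a)])
def dr(P): P=np.asarray(P); q=P[...,:2]-D; return np.stack([q@ex,q@ey,P[...,2]],-1)
def sd():
    s=robot.observe(); f=s['force']; print('t',round(s['time_s'],2),'drawer-frame tcp',dr(s['tcp_pos']).round(1),'force',np.round([f[:2]@ex,f[:2]@ey,f[2]],1),'w',round(s['width'],2)); return s
E
python3 - <<'E'
from h import *
for n in('top','scene'):
    p,W=world(n); Q=dr(W); h=cv2.cvtColor(p,cv2.COLOR_RGB2HSV)
    ok=(Q[...,0]>20)&(Q[...,0]<140)&(Q[...,1]>-20)&(Q[...,1]<130)&(Q[...,2]>85)
    P=Q[ok]; 
    for lo in range(85,185,15):
        s=P[(P[:,2]>=lo)&(P[:,2]<lo+15)]
        if len(s)>2: print(n,lo,len(s),np.percentile(s,[5,50,95],axis=0).round().tolist())
p,W=world('top'); Q=dr(W)
for nm,lo,hi in(('board',75,90),):
    ok=(Q[...,2]>lo)&(Q[...,2]<hi)&(abs(Q[...,0]-5)<15)&(abs(Q[...,1])<140); P=Q[ok]
    for y in range(-140,140,40):
        s=P[(P[:,1]>y)&(P[:,1]<y+40)]; print(y,s[:,0].min().round(1),s[:,0].max().round(1))
ok=(abs(Q[...,2]-102)<6)&(Q[...,0]>110)&(abs(Q[...,1])<150);P=Q[ok]
for y in range(-140,140,40):
    s=P[(P[:,1]>y)&(P[:,1]<y+40)]; print('ledge',y,s[:,0].min().round(1),s[:,0].max().round(1))
sd()
E
```

```text
top 85 12 [[45.0, 42.0, 87.0], [85.0, 44.0, 93.0], [126.0, 45.0, 99.0]]
top 100 13 [[33.0, 37.0, 103.0], [64.0, 40.0, 111.0], [109.0, 42.0, 114.0]]
top 115 14 [[38.0, 33.0, 117.0], [87.0, 37.0, 125.0], [121.0, 39.0, 129.0]]
top 130 16 [[47.0, 33.0, 133.0], [81.0, 34.0, 138.0], [122.0, 35.0, 142.0]]
top 145 15 [[35.0, 20.0, 147.0], [75.0, 30.0, 154.0], [120.0, 32.0, 160.0]]
top 160 144 [[37.0, 19.0, 161.0], [81.0, 24.0, 164.0], [124.0, 28.0, 167.0]]
scene 85 108 [[41.0, 36.0, 86.0], [89.0, 39.0, 93.0], [131.0, 42.0, 99.0]]
scene 100 108 [[38.0, 31.0, 101.0], [92.0, 36.0, 107.0], [131.0, 39.0, 114.0]]
scene 115 113 [[40.0, 29.0, 116.0], [88.0, 33.0, 123.0], [130.0, 36.0, 129.0]]
scene 130 114 [[42.0, 26.0, 131.0], [89.0, 30.0, 138.0], [131.0, 33.0, 144.0]]
scene 145 126 [[37.0, 22.0, 146.0], [87.0, 27.0, 152.0], [131.0, 29.0, 159.0]]
scene 160 128 [[41.0, 15.0, 161.0], [84.0, 22.0, 164.0], [128.0, 26.0, 167.0]]
-140 0.3 14.0
-100 0.2 13.9
-60 0.1 13.9
-20 0.1 13.9
20 -0.0 13.7
60 0.0 13.6
100 -0.1 13.7
ledge -140 152.4 351.5
ledge -100 152.2 351.9
ledge -60 151.8 351.7
ledge -20 151.9 352.4
ledge 20 113.3 351.8
ledge 60 151.9 352.8
ledge 100 152.0 352.1
t 0.1 drawer-frame tcp [-344.6  365.7  241.6] force [0.4 0.6 0.2] w 1.0
```

Request:
move_arm(xyz=[[0,0,0],[0,0,0],[0,0,0],[0,0,0],[0,0,0],[0,0,0],[0,0,0],[0,0,0]], rotation=[[0,0,-0.09],[0,0,-0.183],[0,0,-0.183],[0,0,-0.183],[0,0,-0.183],[0,0,-0.183],[0,0,-0.183],[0,0,-0.183]], hand=[0,0,0,0,0,0,0,0])

```text
time_s: 1.1
tcp_pos: [251.3, 572.3, 242.3]
tool_rot: [0.362, 3.121, 0.0]
force: [0.9, 0.4, 0.6]
width: -0.005
grasp_force: 0.0
```

Request:
move_arm(xyz=[[-4.5,-3,0],[-9,-6,0],[-14,-9.5,0],[-19,-13,0],[-24,-16.5,0],[-29,-20,0],[-34,-23.5,0],[-38,-26,0]], rotation=[[0,0,0],[0,0,0],[0,0,0],[0,0,0],[0,0,0],[0,0,0],[0,0,0],[0,0,0]], hand=[0,0,0,0,0,0,0,0])

```text
time_s: 2.1
tcp_pos: [563.4, 229.5, 242.6]
tool_rot: [0.365, 3.12, -0.0]
force: [0.7, -0.2, -0.1]
width: 0.001
grasp_force: 0.0
```

Request:
move_arm(xyz=[[-3,-1.5,0],[-4.6,-2.5,0],[-4.6,-2.5,2],[-4.6,-2.5,4],[-4.6,-2.5,6],[-4.6,-2.5,8],[-4.6,-2.5,9],[-4.6,-2.5,9]], rotation=[[0,0,0],[0,0,0],[0,0,0],[0,0,0],[0,0,0],[0,0,0],[0,0,0],[0,0,0]], hand=[0,0,0,0,0,0,0,0])

```text
time_s: 3.1
tcp_pos: [600.2, 197.8, 151.9]
tool_rot: [-0.361, -3.12, 0.0]
force: [-1.0, -0.1, 0.6]
width: -0.001
grasp_force: 0.0
```

```bash
python3 -c "
from h import *
sd();snap('wrist','w1.png')"
```

```text
t 3.1 drawer-frame tcp [ 81.6  82.5 151.9] force [-1.  -0.4  0.6] w -0.0
```

View pics/w1.png

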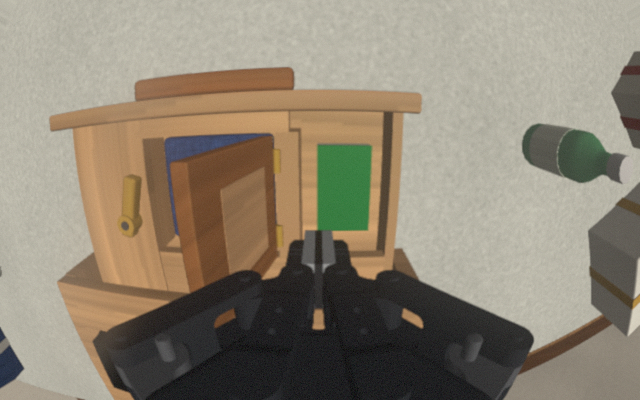

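The wrist view shows the gripper left of the lid, whose free edge is at (180,220) and leans slightly over the compartment. The button is at (130,205) and the path is clear, so I'll sweep the lid over.

Request:
move_arm(xyz=[[0,-2.2,0],[0,-4.1,0],[0,-5.2,0.3],[0,-6.1,0.7],[0,-7,1.3],[0,-7.8,1.9],[0,-8.5,2.6],[0,-9.2,3.5]], rotation=[[0,0,0],[0,0,0],[0,0,0],[0,0,0],[0,0,0],[0,0,0],[0,0,0],[0,0,0]], hand=[0,0,0,0,0,0,0,0])

```text
time_s: 4.15
tcp_pos: [579.8, 107.2, 116.9]
tool_rot: [0.362, 3.12, -0.0]
force: [1.0, 0.8, 4.6]
width: -0.002
grasp_force: 2.1
```

Request:
move_arm(xyz=[[0,-0.5,0.9],[0,-1,1.9],[0,-1.5,2.7],[0,-2,3.4],[0,-2.5,4],[0,-3,4.3],[0,-3,4.3],[0,-3,4.3]], rotation=[[0,0,0],[0,0,0],[0,0,0],[0,0,0],[0,0,0],[0,0,0],[0,0,0],[0,0,0]], hand=[0,0,0,0,0,0,0,0])

```text
time_s: 5.15
tcp_pos: [572.3, 77.6, 74.0]
tool_rot: [-0.363, -3.119, 0.002]
force: [0.9, 0.5, -0.2]
width: 0.004
grasp_force: 0.0
```

```bash
python3 -c "
from h import *
sd();snap('wrist','w2.png')"
```

```text
t 5.15 drawer-frame tcp [ 82.2 -40.9  74. ] force [ 0.7  0.7 -0.2] w 0.0
```

View pics/w2.png

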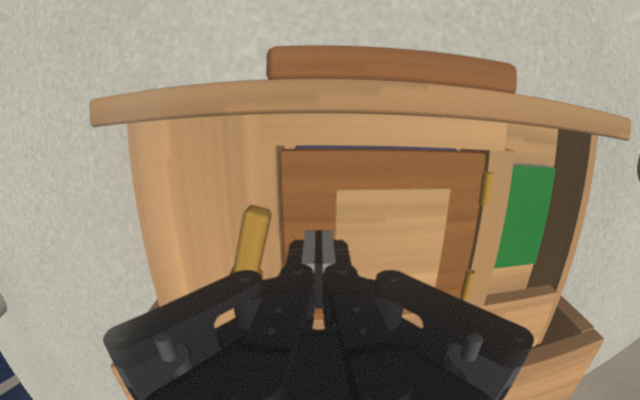

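The lid is nearly shut: its free edge is at column 280 and the button is clear at (255,240). Next is a gentle press.

Request:
move_arm(xyz=[[0,0,0.15],[0,0,0.3],[0,0,0.4],[0,0,0.5],[0,0,0.6],[0,0,0.6],[0,0,0.6],[0,0,0.6]], rotation=[[0,0,0],[0,0,0],[0,0,0],[0,0,0],[0,0,0],[0,0,0],[0,0,0],[0,0,0]], hand=[0,0,0,0,0,0,0,0])

```text
time_s: 6.2
tcp_pos: [573.3, 78.1, 69.0]
tool_rot: [0.362, 3.12, -0.0]
force: [-3.5, -4.2, 10.5]
width: -0.0
grasp_force: 5.4
```

Request:
move_arm(xyz=[[0,0,0.1],[0,0,0.2],[0,0,0.2],[0,0,0.2],[0,0,0],[0,0,-1],[0,0,-3],[0,0,-5]], rotation=[[0,0,0],[0,0,0],[0,0,0],[0,0,0],[0,0,0],[0,0,0],[0,0,0],[0,0,0]], hand=[0,0,0,0,0,0,0,0])

```text
time_s: 7.2
tcp_pos: [572.7, 79.2, 118.9]
tool_rot: [-0.361, -3.12, -0.001]
force: [0.4, 1.0, 0.5]
width: -0.0
grasp_force: 0.0
```

```bash
python3 - <<'E'
from h import *
sd()
for n in('scene',):
    snap(n); p,W=world(n); Q=dr(W)
    for nm,x0,x1,y0,y1 in(('lid far',45,115,-52,-20),('lid mid',45,115,-20,10),('lid near',45,115,15,42),('deck front',18,28,-55,40),('deck right',50,130,-110,-90)):
        k=(Q[...,0]>x0)&(Q[...,0]<x1)&(Q[...,1]>y0)&(Q[...,1]<y1)&(Q[...,2]<75)
        print(n,nm,k.sum(),np.median(Q[k][:,2]).round(2) if k.any() else '')
E
```

```text
t 7.2 drawer-frame tcp [ 82.3 -39.3 118.9] force [0.2 1.1 0.5] w -0.0
scene lid far 212 59.1
scene lid mid 205 59.37
scene lid near 195 58.97
scene deck front 128 59.98
scene deck right 112 58.87
```

The lid is flush, within 1 mm of the deck. Now the turnbutton: come down on its right side and sweep it round.

Request:
move_arm(xyz=[[0.7,-3.5,0],[1.5,-7,0],[1.5,-7,0],[1.5,-7,2],[1.5,-7,3.5],[1.5,-7,4.4],[1.5,-7,4.4],[1.5,-7,4.4]], rotation=[[0,0,0],[0,0,0],[0,0,0],[0,0,0],[0,0,0],[0,0,0],[0,0,0],[0,0,0]], hand=[0,0,0,0,0,0,0,0])

```text
time_s: 8.25
tcp_pos: [542.6, 14.0, 74.6]
tool_rot: [0.362, 3.12, 0.0]
force: [-0.3, 0.7, 0.1]
width: -0.002
grasp_force: 0.0
```

Request:
move_arm(xyz=[[0,1.9,0],[0.15,2.9,0],[0.05,3.9,0],[-0.4,4.9,0],[-1.1,5.6,0],[-1.35,5.8,0],[-1.45,5.9,0],[-1.45,5.9,0]], rotation=[[0,0,0],[0,0,0],[0,0,0],[0,0,0],[0,0,0],[0,0,0],[0,0,0],[0,0,0]], hand=[0,0,0,0,0,0,0,0])

```text
time_s: 9.25
tcp_pos: [570.0, 67.8, 74.3]
tool_rot: [0.362, 3.12, 0.0]
force: [0.3, -0.2, 0.4]
width: -0.001
grasp_force: 0.0
```

```bash
python3 - <<'E'
from h import *
sd(); p,_,_=snap('top'); snap('wrist','w3.png')
_,W=world('top');Q=dr(W)
ok=(Q[...,2]>75)&(Q[...,2]<90)&(abs(Q[...,0]-5)<20)&(abs(Q[...,1]-110)<30); print('front',Q[ok][:,0].min())
E
```

```text
t 9.25 drawer-frame tcp [ 82.3 -50.9  74.3] force [ 0.3 -0.1  0.4] w -0.0
front 2.2152767140460576
```

View pics/w3.png

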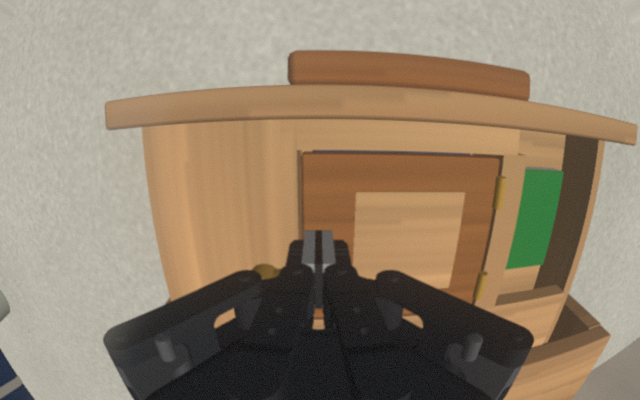

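The button has swung behind the finger. I'll push on slightly to finish the turn, then back off and check.

Request:
move_arm(xyz=[[-0.15,0,0],[-0.3,0,0],[-0.3,0,0],[0.5,0,0],[1,0,-2],[1,0,-6],[5,0,-9],[10,0,-9]], rotation=[[0,0,0],[0,0,0],[0,0,0],[0,0,0],[0,0,0],[0,0,0],[0,0,0],[0,0,0]], hand=[0,0,0,0,0,0,0,0])

```text
time_s: 10.35
tcp_pos: [473.7, 91.3, 167.7]
tool_rot: [0.363, 3.115, 0.004]
force: [-0.8, 1.5, -1.7]
width: 0.001
grasp_force: 0.0
```

Request:
move_arm(xyz=[[5,2,0],[10,4,0],[12,5,0],[12,5,0],[12,5,4],[12,5,8],[12,5,10],[12,5,10]], rotation=[[0,0,0],[0,0,0],[0,0,0],[0,0,0],[0,0,0],[0,0,0],[0,0,0],[0,0,0]], hand=[0,0,0,0,0,0,0,0])

```text
time_s: 11.35
tcp_pos: [367.3, 166.0, 63.8]
tool_rot: [-0.364, -3.119, 0.003]
force: [-0.7, -0.9, 0.6]
width: 0.002
grasp_force: 0.0
```

```bash
python3 - <<'E'
from h import *
sd(); p,_,_=snap('top')
_,W=world('top');Q=dr(W)
ok=(Q[...,2]>75)&(Q[...,2]<90)&(abs(Q[...,0]-5)<20)&(abs(Q[...,1]-110)<30); print('front',Q[ok][:,0].min())
k=(Q[...,0]>40)&(Q[...,0]<140)&(Q[...,1]>-130)&(Q[...,1]<-20)&(Q[...,2]>66)&(Q[...,2]<85)
B=Q[k][:,:2].astype(np.float32); r=cv2.minAreaRect(B); print(k.sum(),cv2.boxPoints(r))
c=cv2.resize(p[175:265,225:365],None,fx=5.7,fy=5.7,interpolation=cv2.INTER_CUBIC)
cv2.imwrite('pics/tc2.png',c[:,:,::-1])
E
```

```text
t 11.35 drawer-frame tcp [-137.6   -2.3   63.8] force [-0.5 -1.   0.6] w 0.0
front 2.214995072111226
95 [[ 72.64341  -69.515526]
 [103.73815  -94.20206 ]
 [134.86667  -54.993103]
 [103.771935 -30.306572]]
```

View pics/tc2.png

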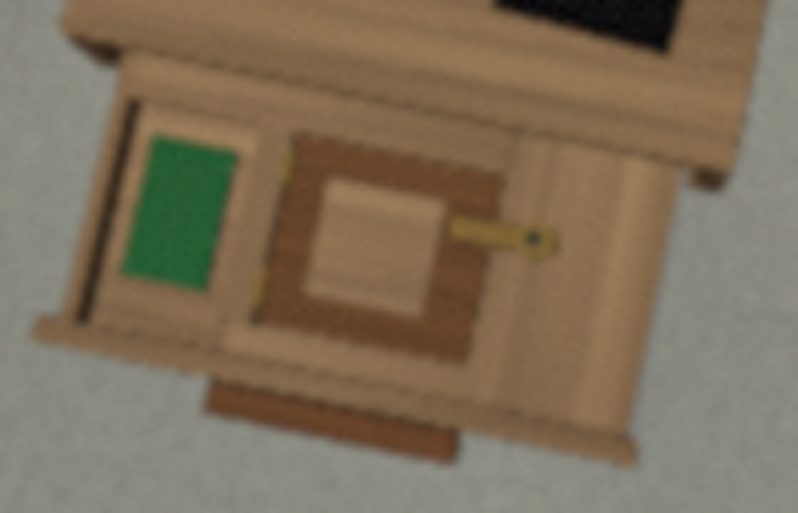

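The button lies straight across the lid edge ((455,230)-(550,243)) and the drawer has moved only 2 mm. I'll push the drawer shut by its pull.

Request:
move_arm(xyz=[[-3,0,0.8],[-6,0,0.8],[-9,0,0.8],[-11,0,0.8],[-13,0,0.8],[-15,0,0.8],[-17,0,0.8],[-19,0,0.8]], rotation=[[0,0,0],[0,0,0],[0,0,0],[0,0,0],[0,0,0],[0,0,0],[0,0,0],[0,0,0]], hand=[0,0,0,0,0,0,0,0])

```text
time_s: 12.4
tcp_pos: [552.5, 123.3, 57.9]
tool_rot: [-0.362, -3.12, -0.001]
force: [-3.6, 2.2, 1.3]
width: 0.001
grasp_force: 1.9
```

Request:
move_arm(xyz=[[-1.5,0,0],[-3,0,0],[-4.2,0,0],[-5.2,0,0],[-6,0,0],[-6.4,0,0],[-6.4,0,0],[-6.4,0,0]], rotation=[[0,0,0],[0,0,0],[0,0,0],[0,0,0],[0,0,0],[0,0,0],[0,0,0],[0,0,0]], hand=[0,0,0,0,0,0,0,0])

```text
time_s: 13.4
tcp_pos: [614.7, 108.8, 56.3]
tool_rot: [0.362, 3.12, 0.0]
force: [-0.1, -0.1, -0.6]
width: -0.002
grasp_force: 0.0
```

```bash
python3 -c "
from h import *
sd()"
```

```text
t 13.4 drawer-frame tcp [116.3  -0.7  56.3] force [-0.  -0.1 -0.6] w -0.0
```

Now the last stretch, in small steps until the force rises.

Request:
move_arm(xyz=[[-0.2,0,0],[-0.4,0,0],[-0.6,0,0],[-0.7,0,0],[-0.8,0,0],[-0.8,0,0],[-0.8,0,0],[-0.8,0,0]], rotation=[[0,0,0],[0,0,0],[0,0,0],[0,0,0],[0,0,0],[0,0,0],[0,0,0],[0,0,0]], hand=[0,0,0,0,0,0,0,0])

```text
time_s: 14.4
tcp_pos: [622.4, 107.0, 56.3]
tool_rot: [0.362, 3.12, 0.0]
force: [-2.3, 0.6, 1.4]
width: -0.002
grasp_force: 0.8
```

```bash
python3 - <<'E'
from h import *
sd(); snap('top'); _,W=world('top');Q=dr(W)
for y in (-130,-100,100,130):
    ok=(Q[...,2]>75)&(Q[...,2]<110)&(abs(Q[...,0]-150)<20)&(abs(Q[...,1]-y)<15); P=Q[ok]; print(y,P[:,0].min(),P[P[:,2]>96][:,0].min())
E
```

```text
t 14.4 drawer-frame tcp [124.1  -0.7  56.3] force [-2.4  0.   1.4] w -0.0
-130 151.76009645836425 152.0926392511021
-100 151.72405061664165 152.27279216399862Traceback (most recent call last):
  File "<stdin>", line 4, in <module>
    return umr_minimum(a, axis, None, out, keepdims, initial, where)
ValueError: zero-size array to reduction operation minimum which has no identity
```

Request:
move_arm(xyz=[[-0.1,0,0],[-0.2,0,0],[-0.3,0,0],[-0.4,0,0],[-0.4,0,0],[-0.4,0,0],[-0.4,0,0],[-0.4,0,0]], rotation=[[0,0,0],[0,0,0],[0,0,0],[0,0,0],[0,0,0],[0,0,0],[0,0,0],[0,0,0]], hand=[0,0,0,0,0,0,0,0])

```text
time_s: 15.45
tcp_pos: [623.0, 107.0, 56.1]
tool_rot: [-0.36, -3.115, 0.0]
force: [-13.6, 1.6, 10.2]
width: 0.001
grasp_force: 6.8
```

At the stop: the force rose to 14 N with only 0.6 mm of motion. Backing off.

Request:
move_arm(xyz=[[0.4,0,0],[2,0,0],[5,0,0],[9,0,0],[13,0,-2],[16,0,-5],[16,0,-8],[16,0,-8]], rotation=[[0,0,0],[0,0,0],[0,0,0],[0,0,0],[0,0,0],[0,0,0],[0,0,0],[0,0,0]], hand=[0,0,0,0,0,0,0,0])

```text
time_s: 16.45
tcp_pos: [472.4, 143.4, 138.7]
tool_rot: [0.361, 3.115, 0.004]
force: [0.4, -1.4, 0.6]
width: -0.003
grasp_force: 0.0
```

```bash
python3 - <<'E'
from h import *
sd(); p,_,_=snap('top','t9.png'); _,W=world('top');Q=dr(W)
for lo,hi in((70,90),(96,108)):
  for y in (-120,-60,60,120):
    P=Q[(Q[...,2]>lo)&(Q[...,2]<hi)&(abs(Q[...,0]-150)<25)&(abs(Q[...,1]-y)<20)]; print(lo,y,len(P),P[:,0].min() if len(P) else '')
E
```

```text
t 16.45 drawer-frame tcp [-30.2   0.  138.7] force [ 0.7 -1.2  0.6] w -0.0
70 -120 13 152.09147248994424
70 -60 15 151.94157748342022
70 60 13 144.09668484781727
70 120 12 151.71234209975665
96 -120 117 152.33849059393245
96 -60 115 152.3198532278269
96 60 115 152.17288924341565
96 120 117 151.8896849377432
```

View pics/t9.png

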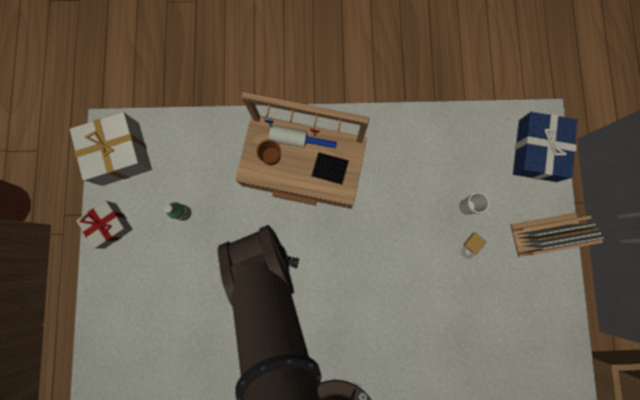

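The drawer front is flush with the case, with only the pull showing at (295,198). The bystanders haven't moved and the arm is clear.

```bash
python3 -c "
from workcell import robot
print(robot.finish_job())"
```

```text
the job is handed in; nothing more can be done
None
```

I pressed the lid flush, turned the button across its edge and pushed the drawer to its stop, in that order; the bystanders look unmoved in the last top view, and the job is handed in at about 16.5 s (no verdict was returned).

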